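# Hang the jar bin back on the louvred rack

## Task

Lift the yellow bin level, with its jar still standing in it, and hang it by its rear lip on the top louvre row of the rack, a finger's breadth or two to the right of the blue bin; lower it until the lip is fully down behind the louvre. Then slide it left along the row until its side meets the blue bin, and let go. Work gently by feel, without leaning hard on the rack or on the bins hanging there, and leave the two paint bottles and the glass jar on the table alone.

Things in the scene. Friction and masses are not known exactly. Their poses are not given: they have to be found in the camera images.
- yellow_bin: yellow open bin, 100 wide (y), 105 long (x), 70 high, walls 3, low front at -x; 0.2-0.4 kg. Origin: centre of underside, z up, +x to its back wall (outer face x=+52.5). Hook on the back: bridge x=52.5..62, underside z=67, then lip 3 thick (x=59..62), 80 wide, pointing down to z=55. A lengthwise divider (y=0, 4 thick, top z=55) carries the grip tab; 45 mm free each side of it.
- bin_grip (a point): grip point on the bin's tab: 10 thick (y), 36 long (x), from z=40 to z=82 above the underside. Point: on the tab at bin x=+10, y=0, z=68. Fingers close along the bin's y, one in each compartment.
- bin_lip (a point): middle of the lower edge of the bin's lip, at bin x=+60.5, y=0, z=55. Hung fully home, the bridge rests on the louvre's top edge, so this point is 12 mm below it; the bin's origin is then at rack z=148 (settling to 145 when let go), and its bottom leans back on the second row. Loaded, the bin balances at the tab (bin x about +6).
- jar: glass jar with grey lid, dia 34, 52 high, standing in the bin's left front (about bin x=-31, y=+26). Origin: centre of underside.
- rack: dark base plate (fixed) of the grey louvred rack. Origin: middle of the panel's front face at table level when the panel is fully forward; front faces -x, +y is its left. The upright panel is bolted through slotted feet and may stand 0 to 24 mm farther back (+x): not measured, so find it by touch. Panel 300 wide, top at z=250; rows top at z=215, 165, 115, 65.
- row_mid (a point): on the base frame: middle of the top row's top edge height (z=215), on the panel face if the panel were fully forward (rack x=0, y=0). Each louvre slants out and up from the panel: gap behind it 6 mm at its top edge, closing to 0 at 30 mm lower; louvre 2.5 thick, its outer face 8.5 off the panel. The row runs y=-144..144; panel face is bare for 35 mm above it.
- blue_side (a point): on the base frame: the blue bin's right side lies in the plane y=+35 of the rack. The blue bin is the same size, holds jars, hangs on the top row, spans rack y=35..135, fast to the panel. Touching it, the yellow bin's origin is at rack y=-15. Its rim is at z=218; hung bins reach 117 mm out from the panel. A grey and a second blue bin hang on the third row, below z=120.
- paint_red: red paint bottle, 36x39x96, on the table; leave alone. Origin: centre of underside. Behind it a fixed white spray screen, 262 high, stands left of the rack (about x=0.56..0.70, y=-0.05..0.23), and left of it an air compressor, 200 high (x=0.28..0.53, y=0.09..0.25): pass above both.
- paint_white: white paint bottle, 36x39x102, on the table; leave alone. Origin: centre of underside.
- siphon_jar: glass jar with a tan siphon tube in its lid, dia 34, 72 high, on the table; leave alone. Origin: centre of underside.
Mind the look-alikes: they are no part of the job. Leave any green or orange look-alike of the jar alone.

How it is judged:
By the outcome, as a careful person would: the job done as asked, in the order asked, and still so for the second after the job is handed in, with the robot touching nothing.
It also fails if it takes over 58 s, if anything falls off the work surface, if the arm or the gripper's body presses on something with over 40 N, if the wrist force passes 120 N, or if a joint passes its speed limit or range.

## Robot

A 6-joint arm with a two-finger parallel gripper is mounted at the origin on a cart in front of the work surface, level with it; the furniture and walls round the work are solid. World frame = base frame: x ahead of the robot, y to its left, z up, the work surface at z = 0. Lengths are in mm, angles in rad, forces in N, time in s.
With the tool pointing down it reaches from about 400 to 925 mm from the base axis. Payload 3.4 kg.
Tool frame: the origin (TCP) lies on the centre line of the jaws, within the pads' length; the fingertips stand ahead of it and the grasp point (between the pads) lies 3 mm ahead of it (ctrl.finger_overhang is the z of the fingertips in the tool frame, in mm); z points along the fingers, y is the direction in which the jaws open and shut (so a half turn about z gives the same grasp; the last joint's range is limited). The gripper opens to 85 mm and grips with 20 to 120 N. Pads are 22 mm wide; open, the fingers measure 114 mm over their backs; the gripper's body (76 mm by 85 mm) begins 54 mm behind the grasp point. The pads swing forward as they close: fully open they stand 13 mm farther back than shut.
Start: joints at [-1.367, 0.307, 1.506, -0, 1.328, -0.073], TCP at [157.111, -553.125, 253.305] pointing down, gripper open.
Joint ranges: [-3.12, 3.12], [-1.05, 2.28], [0.14, 2.33], [-1.42, 4.57], [0.1, 2.73], [-2.68, 2.68]. Speed limits (rad/s): [2.57, 2.57, 3.14, 3.14, 3.14, 3.14].

## Interface

Orientations are given as a rotation vector (axis times angle).
In Python, from cell import ctrl gives the robot as it stands.
- The arm moves only by the tool servo_tool, never from a script. Its argument "series" is one flat list of numbers, 7 for each row, row after row: the gripper command: -1 is fully open, 1 is shut, values between are in proportion, then the shift along the tool's x, y, z in m, then the turn, a rotation vector about the tool's x, y, z in rad. A call has 1 to 8 rows; each row shifts and turns the commanded pose from where the row before left it, along the tool's axes as they then stand; what a row does not reach is not made up. A row lasts 1/12 s, in which the tool goes at most 41.7 mm and 7.16 degrees, less where a joint would pass 70% of its speed; a pose out of reach is approached as far as the arm can. A call with a gripper value outside its range is refused whole. The fingers move at their own pace and stop on an object; "squeeze" is the grip in N (left out, the last holds). Time passes only in rows, so rows that do not move let the fingers close. It gives the time, the measured TCP pose, the force and the opening at its end, in the units of the state.
- ctrl.get_obs(): the state, without advancing time (a new reading comes with each control period).
- ctrl.grab_frame(name): name is "scene" or "side" or "wrist"; returns a dict with "frame" (420x560x3 uint8, red, green, blue), "z_map" (420x560 float32, mm along the optical axis (not along the pixel's ray), 0 where there is no reading), "fx", "fy", "cx", "cy" (pixels), "rvec" (rotation vector, rad) and "tvec" (3), from world to camera coordinates, as OpenCV has them. Camera axes: x right, y down, z forward; pixel columns grow to the right and rows downward; lengths in mm; the calibration is good to about 2 mm. A picture is of the moment at which its call begins.
- ctrl.hand_in(): hands the job in, once; it reports no verdict.
The state is a dict: "time_s": time; "qpos": joint angles; "joint_velocities": joint speeds; "joint_torque": joint torques, N m; "tcp_pos": TCP position; "ee_rot": TCP orientation; "force": force on the tool from outside, world axes, zero at the start; "moment": the same for the moment, N m; "grip_width": opening from 0.0 (shut) to 1.0 (fully open).
Only numpy, scipy, OpenCV 4.12 (cv2) and the standard library are available. Lean on these libraries where they do the work, as an engineer would, in place of code of your own. Each camera call takes 0.05 s, during which the arm holds its last target. There are 200 camera calls.

## Working session

There is one attempt and no reset: what is moved stays moved. The work goes in short steps, Python scripts to look and compute and a tool call to move; the robot and the scene stay as the last step left them, time stands still between calls to the robot, and variables do not carry over. Pictures are saved under pics/ and viewed, about 8 in all and at most 12, crops included, and the job is handed in when it is done.

Besides the shell and the picture viewer there is one more tool, called as name(argument=value, ...), one argument or row to a line, values as JSON. servo_tool: Moves the arm, as the interface text tells. Its arguments: {"type":"object","properties":{"series":{"type":"array"},"squeeze":{"type":"number"}},"required":["series"]}

```bash
ls; mkdir -p pics; cat > h.py <<'E'
import numpy as np, cv2
from cell import ctrl
def cam(n):
    f=ctrl.grab_frame(n); np.savez('pics/%s.npz'%n,**f); return f
def load(n): return dict(np.load('pics/%s.npz'%n))
def world(f):
    z=f['z_map'].astype(float); v,u=np.mgrid[:z.shape[0],:z.shape[1]]
    P=np.stack([(u-f['cx'])/f['fx']*z,(v-f['cy'])/f['fy']*z,z],-1)
    R=cv2.Rodrigues(f['rvec'].astype(float))[0]
    W=(P-f['tvec'].ravel())@R; W[z==0]=np.nan; return W
def save(f,name,crop=None,s=1):
    im=cv2.cvtColor(f['frame'],cv2.COLOR_RGB2BGR)
    if crop: r0,r1,c0,c1=crop; im=im[r0:r1,c0:c1]
    cv2.imwrite('pics/'+name,cv2.resize(im,None,fx=s,fy=s,interpolation=cv2.INTER_CUBIC))
E
python3 - <<'E'
from h import *
o=ctrl.get_obs()
for k in o: print(k,o[k])
print(ctrl.finger_overhang)
a=cam('scene');b=cam('side')
im=np.hstack([a['frame'],b['frame']])
save(a,'s1.png');save(b,'d1.png')
for f in(a,b): print(f['rvec'],f['tvec'],f['fx'])
E
```

```text
pics
time_s 0.0
qpos [-1.36750453e+00  3.07554516e-01  1.50768126e+00  1.97770330e-05
  1.32841125e+00 -7.34730917e-02]
joint_velocities [ 0.00214349  0.00228006  0.00121663 -0.0026419  -0.00018806 -0.00053551]
joint_torque [ 3.16617072e-03 -4.57547092e+01 -2.51914680e+01  4.90047642e-04
  1.33938421e-02 -1.12708315e-05]
tcp_pos [ 156.97961799 -552.46832649  252.38862468]
ee_rot [-3.10952969e+00 -4.33064704e-01  1.79112086e-04]
force [-0.66298426 -1.0677455   0.02352124]
moment [-0.02334964 -0.06518701 -0.03096069]
grip_width 1.0021978842579302
22.0
[ 0.85321588 -2.64428035  0.9545483 ] [290.8102595  403.55671033 948.24328406] 481.26993348059517
[ 0.04971224  2.75533762 -1.46789753] [503.48787844 223.06345454 853.16004273] 435.7282446488655
```

View pics/s1.png

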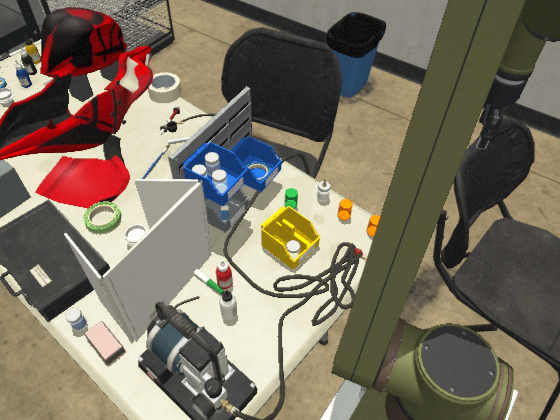

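View pics/d1.png

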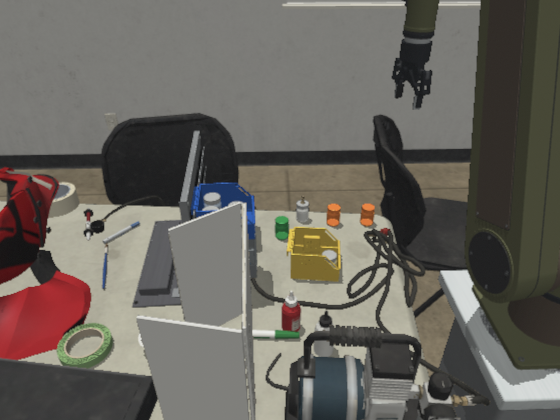

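The scene view shows the yellow bin at about (290,237) with its jar at (293,247), the rack and blue bins at (215,150), and the bottles at (223,275) and (228,305). In the side view the bin is at (315,253) and the rack at (190,190), edge-on. Next I'll measure with the depth map.

```bash
python3 - <<'E'
from h import *
for n in('scene','side'):
    f=load(n);W=world(f);hsv=cv2.cvtColor(f['frame'],cv2.COLOR_RGB2HSV)
    h,s,v=hsv[...,0],hsv[...,1],hsv[...,2]
    box=(slice(195,275),slice(250,330)) if n=='scene' else (slice(220,290),slice(280,350))
    m=np.zeros(h.shape,bool);m[box]=True
    m&=(h>18)&(h<34)&(s>140)
    P=W[m];P=P[np.isfinite(P[:,0])]
    print(n,len(P),np.percentile(P,[1,50,99],axis=0).round(0).tolist())
    T=P[(P[:,2]>63)&(P[:,2]<76)]
    (c,sz,a)=cv2.minAreaRect(T[:,:2].astype(np.float32));print('rim',len(T),c,sz,a)
    T=P[(P[:,2]>77)]
    if len(T)>4: print('tab',len(T),T.mean(0),cv2.minAreaRect(T[:,:2].astype(np.float32)))
    # blue
    m=(h>100)&(h<125)&(s>140)
    P=W[m];P=P[np.isfinite(P[:,0])&(P[:,0]>500)&(P[:,0]<1100)&(P[:,1]>-420)&(P[:,1]<50)]
    T=P[(P[:,2]>212)&(P[:,2]<224)]
    if len(T)>4: print('bluerim',len(T),cv2.minAreaRect(T[:,:2].astype(np.float32)))
    T=W[(W[...,2]>225)&(W[...,2]<256)&(W[...,0]>600)&(W[...,0]<1000)&(W[...,1]>-450)&(W[...,1]<100)&(s<80)]
    print('panel',len(T),cv2.minAreaRect(T[:,:2].astype(np.float32)),np.percentile(T,[1,99],axis=0).round().tolist())
# table top map
f=load('scene');W=world(f);S=3
g=np.zeros((250,300,3),np.uint8)
x=((W[...,0]-350)/2.5).round();y=((200-W[...,1])/2.5).round()
ok=np.isfinite(x)&(x>=0)&(x<250)&(y>=0)&(y<300)&(W[...,2]<300)
o=np.argsort(W[...,2][ok]);g[249-x[ok].astype(int)[o],y[ok].astype(int)[o]]=f['frame'][ok][o]
cv2.imwrite('pics/top.png',cv2.resize(g[...,::-1],None,fx=2,fy=2,interpolation=0))
E
```

```text
scene 2102 [[372.0, -237.0, -0.0], [439.0, -183.0, 39.0], [489.0, -129.0, 81.0]]
rim 320 (447.4595031738281, -185.71694946289062) (102.06013488769531, 87.57563781738281) 84.80119323730469
tab 54 [ 436.4742957  -183.68377741   80.5608099 ] ((437.60797119140625, -183.80067443847656), (10.592514038085938, 36.04629135131836), 78.81298065185547)
bluerim 291 ((629.6885986328125, -139.5542449951172), (90.39447021484375, 102.75779724121094), 3.3293166160583496)
panel 1581 ((650.0301513671875, -174.99635314941406), (86.61520385742188, 400.56500244140625), 2.6706371307373047) [[603.0, -368.0, 225.0], [696.0, 25.0, 255.0]]
side 2156 [[377.0, -238.0, 4.0], [441.0, -175.0, 44.0], [489.0, -129.0, 80.0]]
rim 343 (451.3107604980469, -186.73928833007812) (102.62125396728516, 79.72637939453125) 83.47468566894531
tab 51 [ 440.60135353 -183.91056711   79.58532471] ((440.5341796875, -184.2008819580078), (9.854721069335938, 34.72146224975586), 87.98179626464844)
bluerim 273 ((649.7802124023438, -148.69796752929688), (123.2430191040039, 68.22990417480469), 67.35900115966797)
panel 1681 ((650.0398559570312, -175.05026245117188), (88.77652740478516, 402.34442138671875), 2.251829147338867) [[602.0, -361.0, 225.0], [697.0, 25.0, 256.0]]
```

View pics/top.png

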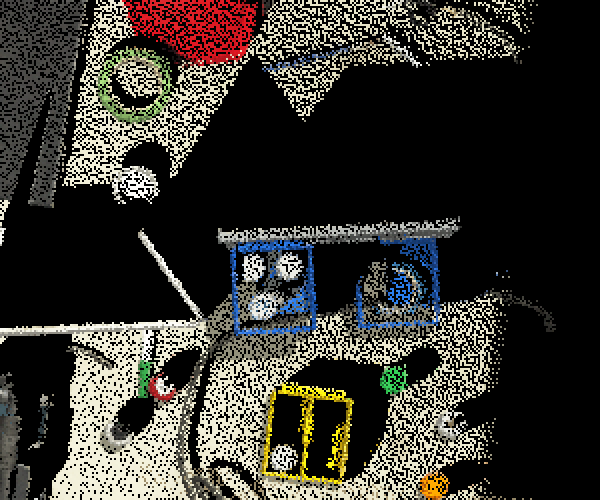

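```bash
python3 - <<'E'
from h import *
for n in('scene','side'):
    f=load(n);W=world(f);hsv=cv2.cvtColor(f['frame'],cv2.COLOR_RGB2HSV);h,s=hsv[...,0],hsv[...,1]
    X,Y,Z=W[...,0],W[...,1],W[...,2]
    def line(m,lab):
        T=W[m]
        if len(T)<10: print(n,lab,len(T));return
        vx,vy,x0,y0=cv2.fitLine(T[:,:2].astype(np.float32),cv2.DIST_HUBER,0,.01,.01).ravel()
        t=np.array([vx,vy])
        if abs(vy)>abs(vx):
            yaw=np.degrees(np.arctan2(-vx/vy,1)); r=(T[:,0]-x0)-(vx/vy)*(T[:,1]-y0)
        else: yaw=np.degrees(np.arctan(vy/vx)); r=(T[:,1]-y0)-(vy/vx)*(T[:,0]-x0)
        print(n,lab,len(T),'pt',round(x0,1),round(y0,1),'yaw',round(yaw,2),'sd',r.std().round(2),T.min(0).round(),T.max(0).round())
    gr=(s<90)&(X>640)&(X<720)&(Y<-80)&(Y>-380)
    line(gr&(Z>247)&(Z<256),'paneltop'); line(gr&(Z>222)&(Z<243),'face')
    line(gr&(Z>222)&(Z<243)&(Y<-200),'faceR')
    ye=(h>18)&(h<34)&(s>140)&(X<520)&(Y<-110)
    line(ye&(Z>52)&(Z<84)&(abs(X-437)<30)&(abs(Y+184)<14),'tab+div')
    line(ye&(Z>66)&(Z<75)&(X>473),'back')
    line(ye&(Z>20)&(Z<75)&(Y<-225),'right');line(ye&(Z>20)&(Z<75)&(Y>-143),'left')
    bl=(h>100)&(h<125)&(s>120)&(X>540)&(X<690)
    line(bl&(Z>150)&(Z<222)&(Y>-200)&(Y<-180),'blueR');line(bl&(Z>150)&(Z<222)&(Y>-100)&(Y<-75),'blueL')
    line(bl&(Z>150)&(Z<222)&(Y>-170)&(Y<-100)&(X<590),'blueF')
    dk=(s<110)&(hsv[...,2]<110)&(abs(Z)<16)&(X>560)&(X<800)&(Y<-60)&(Y>-400)
    T=W[dk]; print('base',len(T),T.min(0) if len(T) else '',T.max(0) if len(T) else '')
E
```

```text
scene paneltop 416 pt 684.7 -214.6 yaw 3.07 sd 3.86 [ 672. -373.  247.] [700. -82. 253.]
scene face 556 pt 680.2 -221.2 yaw 2.99 sd 1.17 [ 670. -374.  222.] [690. -80. 243.]
scene faceR 303 pt 683.4 -282.6 yaw 2.89 sd 1.12 [ 676. -374.  222.] [ 690. -200.  243.]
scene tab+div 145 pt 436.4 -181.4 yaw -5.01 sd 2.81 [ 408. -191.   52.] [ 466. -176.   84.]
scene back 134 pt 482.9 -187.2 yaw -4.91 sd 4.27 [ 473. -234.   66.] [ 494. -139.   73.]
scene right 565 pt 404.8 -258.9 yaw 34.66 sd 29.91 [ 273. -357.   20.] [ 484. -225.   71.]
scene left 396 pt 436.4 -135.0 yaw -6.55 sd 1.94 [ 379. -143.   20.] [ 484. -128.   72.]
scene blueR 606 pt 613.7 -188.6 yaw 2.69 sd 2.34 [ 559. -194.  150.] [ 667. -180.  218.]
scene blueL 482 pt 602.8 -92.4 yaw 2.91 sd 1.76 [ 556. -100.  150.] [670. -88. 220.]
scene blueF 131 pt 559.6 -125.7 yaw 3.66 sd 9.22 [ 555. -169.  150.] [ 590. -101.  189.]
base 167 [ 560.8545042  -399.981338     -2.94837176] [ 640.81310923 -116.24757847   15.97047208]
side paneltop 419 pt 686.2 -207.3 yaw 3.16 sd 3.52 [ 674. -374.  247.] [702. -81. 251.]
side face 195 pt 681.8 -230.4 yaw 3.07 sd 0.29 [ 673. -367.  222.] [689. -81. 243.]
side faceR 95 pt 684.7 -282.7 yaw 2.96 sd 0.28 [ 680. -367.  222.] [ 689. -201.  243.]
side tab+div 215 pt 440.8 -181.7 yaw -7.3 sd 2.42 [ 409. -191.   52.] [ 466. -177.   82.]
side back 121 pt 483.9 -187.7 yaw -2.88 sd 4.33 [ 473. -233.   66.] [ 494. -139.   72.]
side right 467 pt 431.5 -232.3 yaw -6.93 sd 2.16 [ 375. -240.   21.] [ 484. -225.   70.]
side left 721 pt 441.7 -135.9 yaw -6.69 sd 1.53 [ 382. -143.   20.] [ 486. -126.   71.]
side blueR 721 pt 615.5 -189.2 yaw 3.1 sd 1.81 [ 562. -195.  150.] [ 669. -180.  218.]
side blueL 160 pt 598.1 -93.2 yaw 2.85 sd 2.66 [ 558. -100.  151.] [673. -87. 218.]
side blueF 72 pt 562.9 -134.4 yaw 6.5 sd 3.15 [ 558. -168.  150.] [ 573. -100.  187.]
base 960 [ 560.05287605 -365.75437209   -5.27190847] [799.91401823 -60.04613884  15.94985292]
```

servo_tool(
  series=[0,0,0,0,0,0,0.0986,0,0,0,0,0,0,0.0986,0,0,0,0,0,0,0.0986,0,0,0,0,0,0,0.0986,0,0.0147,-0.0249,0.0045,0,0,0,0,0.0147,-0.0249,0.0045,0,0,0,0,0.0147,-0.0249,0.0045,0,0,0,0,0.0147,-0.0249,0.0045,0,0,0],
)

```text
time_s: 0.77
tcp_pos: [227.5, -459.8, 234.6]
ee_rot: [-3.135, 0.186, 0.001]
force: [0.3, 0.5, 0.0]
grip_width: 0.5
```

servo_tool(
  series=[0,0.0147,-0.0249,0.0045,0,0,0,0,0.0147,-0.0249,0.0045,0,0,0,0,0.0147,-0.0249,0.0045,0,0,0,0,0.0147,-0.0249,0.0045,0,0,0,0,0.0147,-0.0249,0.0045,0,0,0,0,0.0147,-0.0249,0.0045,0,0,0,0,0.0147,-0.0249,0.0045,0,0,0,0,0.0147,-0.0249,0.0045,0,0,0],
)

```text
time_s: 1.43
tcp_pos: [367.7, -275.6, 198.9]
ee_rot: [-3.136, 0.185, 0.001]
force: [-0.3, 0.3, 1.1]
grip_width: 0.496
```

servo_tool(
  series=[0,0.0147,-0.0249,0.0045,0,0,0,0,0.0147,-0.0249,0.0045,0,0,0,0,0.0147,-0.0249,0.0045,0,0,0,0,0.0147,-0.0249,0.0045,0,0,0,0,0,0,0,0,0,0,0,0,0,0,0,0,0,0,0,0,0,0,0,0],
)

```text
time_s: 2.02
tcp_pos: [437.1, -185.0, 181.1]
ee_rot: [3.136, -0.183, -0.002]
force: [-0.2, 0.1, -0.2]
grip_width: 0.503
```

```bash
cat >> h.py <<'E'
def st():
    o=ctrl.get_obs(); R=cv2.Rodrigues(np.array(o['ee_rot'],float))[0]
    print('t',round(o['time_s'],2),'tcp',np.round(o['tcp_pos'],1),'xaxis yaw',np.degrees(np.arctan2(R[1,0],R[0,0])).round(2),'zax',R[:,2].round(4),'F',np.round(o['force'],2),'M',np.round(o['moment'],2),'w',round(o['grip_width'],3)); return o,R
E
python3 - <<'E'
from h import *
st();f=cam('wrist');save(f,'w1.png');W=world(f)
hsv=cv2.cvtColor(f['frame'],cv2.COLOR_RGB2HSV);h,s=hsv[...,0],hsv[...,1]
ye=(h>18)&(h<34)&(s>120)
T=W[ye&(W[...,2]>78)&(W[...,2]<86)]
print(len(T),T.mean(0),cv2.minAreaRect(T[:,:2].astype(np.float32)))
T=W[ye&(W[...,2]>66)&(W[...,2]<74)]
print(len(T),T.mean(0),cv2.minAreaRect(T[:,:2].astype(np.float32)))
E
```

```text
t 2.02 tcp [ 437.1 -185.   181.1] xaxis yaw -6.68 zax [-1.e-03 -1.e-04 -1.e+00] F [-0.23  0.1  -0.18] M [-0.01 -0.03  0.01] w 0.503
847 [ 438.95039356 -186.79788248   80.6141239 ] ((438.2037658691406, -186.80274963378906), (9.732782363891602, 35.33695602416992), 82.575439453125)
3970 [ 472.06559274 -190.58834774   68.85569991] ((385.9735412597656, -164.89315795898438), (113.8910140991211, 232.350341796875), 68.76982879638672)
```

View pics/w1.png

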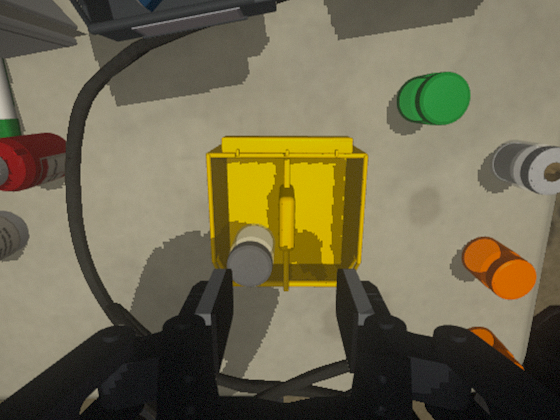

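The wrist view shows the tab at (287,215), midway between the fingers, with the bin square to the gripper and the jar at (251,255). I'll go straight down.

servo_tool(
  series=[0,0,0,0.016,0,0,0,0,0,0,0.016,0,0,0,0,0,0,0.016,0,0,0,0,0,0,0.016,0,0,0,0,0,0,0.016,0,0,0,0,0,0,0.016,0,0,0,0,0,0.0005,0.014,0,0,0,0,0,0,0,0,0,0],
)

```text
time_s: 2.73
tcp_pos: [435.1, -186.0, 69.3]
ee_rot: [-3.134, 0.188, 0.007]
force: [-0.2, -0.4, 0.8]
grip_width: 0.502
```

servo_tool(
  series=[0.3,0,0,0,0,0,0,0.5,0,0,0,0,0,0,0.7,0,0,0,0,0,0,1,0,0,0,0,0,0,1,0,0,0,0,0,0,1,0,0,0,0,0,0,1,0,0,0,0,0,0,1,0,0,0,0,0,0],
  squeeze=50,
)

```text
time_s: 3.4
tcp_pos: [438.0, -186.3, 72.4]
ee_rot: [3.134, -0.184, 0.003]
force: [-2.0, -2.0, 7.2]
grip_width: 0.114
```

```bash
python3 - <<'E'
from h import *
st()
E
```

```text
t 3.4 tcp [ 438.  -186.3   72.4] xaxis yaw -6.71 zax [ 0.0018 -0.0018 -1.    ] F [-2.   -1.99  7.16] M [-0.23  0.29 -0.07] w 0.114
```

servo_tool(
  series=[1,0,0,-0.002,0,0,0,1,0,0,-0.004,0,0,0,1,0,0,-0.006,0,0,0,1,0,0,-0.008,0,0,0,1,0,0,-0.006,0,0,0,1,0,0,-0.004,0,0,0,1,0,0,0,0,0,0,1,0,0,0,0,0,0],
)

```text
time_s: 4.07
tcp_pos: [437.6, -185.7, 101.7]
ee_rot: [3.136, -0.185, 0.001]
force: [-1.0, 0.3, -3.5]
grip_width: 0.109
```

```bash
python3 - <<'E'
from h import *
st();f=cam('wrist');W=world(f);st()
g=cam('side')
save(g,'d2.png',(190,310,260,380),4)
for f,n in((f,'wrist'),(g,'side')):
    W=world(f);hsv=cv2.cvtColor(f['frame'],cv2.COLOR_RGB2HSV);h,s=hsv[...,0],hsv[...,1]
    ye=(h>18)&(h<34)&(s>120)&(W[...,0]>360)&(W[...,0]<520)&(W[...,1]<-120)&(W[...,1]>-245)
    P=W[ye]; T=P[(P[:,2]>20)]
    # rim heights vs x
    for a,b in((380,400),(400,420),(440,460),(460,480),(482,500)):
        q=T[(T[:,0]>a)&(T[:,0]<b)]; print(n,a,len(q),np.percentile(q[:,2],[2,97]).round(1) if len(q)>5 else '')
E
```

```text
t 4.07 tcp [ 437.6 -185.7  101.7] xaxis yaw -6.74 zax [ 9.e-04 -4.e-04 -1.e+00] F [-0.96  0.33 -3.48] M [-0.06  0.01 -0.06] w 0.109
t 4.12 tcp [ 437.3 -185.5  101.4] xaxis yaw -6.74 zax [ 2.e-04 -1.e-04 -1.e+00] F [-0.03 -0.18 -2.6 ] M [-0.   -0.03  0.02] w 0.111
wrist 380 1177 [31.6 84. ]
wrist 400 3143 [31.5 73.2]
wrist 440 15072 [ 31.5 136.6]
wrist 460 6230 [32.2 99.3]
wrist 482 7069 [85.  99.6]
side 380 260 [32.  81.7]
side 400 377 [32.  95.7]
side 440 411 [ 32.  110.9]
side 460 465 [33.7 96.8]
side 482 130 [ 37.5 100. ]
```

View pics/d2.png

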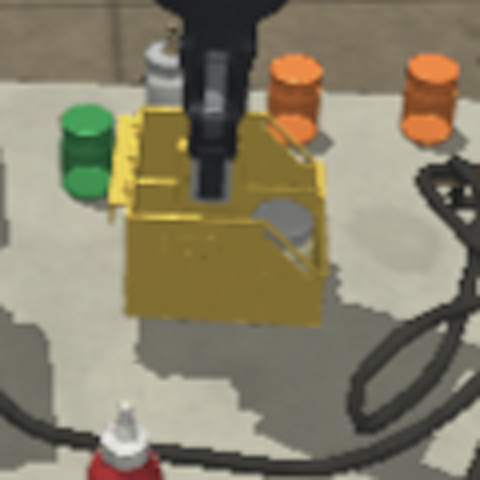

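The side view shows the bin hanging level with the jar lid at (285,218) of the crop, and the underside about 30 mm up. Next: raise it, turn it to the rack's 3°, clear the blue bin to the right, then approach.

servo_tool(
  series=[1,0,0,-0.006,0,0,0,1,0,0,-0.014,0,0,0,1,0,0,-0.022,0,0,0,1,0,0,-0.03,0,0,0,1,0,0,-0.03,0,0,0,1,0,0,-0.022,0,0,0,1,0,0,-0.014,0,0,0,1,0,0,-0.007,0,0,0],
)

```text
time_s: 4.83
tcp_pos: [438.2, -186.0, 248.8]
ee_rot: [3.135, -0.185, 0.006]
force: [0.2, -0.0, -2.3]
grip_width: 0.111
```

servo_tool(
  series=[1,0,0,0,0,0,-0.0284,1,0,0,0,0,0,-0.0284,1,0,0,0,0,0,-0.0284,1,0,0,0,0,0,-0.0284,1,0,0,0,0,0,-0.0284,1,0,0,0,0,0,-0.0284,1,0,0,0,0,0,0,1,0,0,0,0,0,0],
)

```text
time_s: 5.5
tcp_pos: [436.8, -185.3, 245.6]
ee_rot: [-3.14, -0.082, 0.003]
force: [-0.6, 0.2, -3.1]
grip_width: 0.114
```

servo_tool(
  series=[1,0.002,0.004,0,0,0,0,1,0.005,0.01,0,0,0,0,1,0.008,0.014,0,0,0,0,1,0.009,0.016,0,0,0,0,1,0.009,0.016,0,0,0,0,1,0.008,0.014,0,0,0,0,1,0.005,0.01,0,0,0,0,1,0.002,0.004,0,0,0,0],
)

```text
time_s: 6.17
tcp_pos: [491.3, -273.3, 246.0]
ee_rot: [3.139, 0.081, 0.001]
force: [0.5, -0.2, -2.9]
grip_width: 0.107
```

servo_tool(
  series=[1,0.006,0,0,0,0,0,1,0.014,0,0,0,0,0,1,0.02,0,0,0,0,0,1,0.02,0,0,0,0,0,1,0.02,0,0,0,0,0,1,0.014,0,0,0,0,0,1,0.01,0,0,0,0,0,1,0.006,0,0,0,0,0],
)

```text
time_s: 6.83
tcp_pos: [600.8, -264.2, 246.0]
ee_rot: [-3.14, -0.084, 0.0]
force: [-0.2, 0.1, -3.6]
grip_width: 0.107
```

servo_tool(
  series=[1,0.004,0,0,0,0,0,1,0,0,0,0,0,0,1,0,0,0,0,0,0,1,0,0,0,0,0,0],
)

```text
time_s: 7.17
tcp_pos: [602.9, -264.8, 246.3]
ee_rot: [-3.14, -0.082, 0.001]
force: [0.3, -0.1, -3.0]
grip_width: 0.105
```

```bash
python3 - <<'E'
from h import *
st();f=cam('wrist');g=cam('side');c=cam('scene');st()
a=cv2.resize(f['frame'],None,fx=.9,fy=.9)[:, :];b=cv2.resize(c['frame'][80:220,160:320],None,fx=2.36,fy=2.7)
im=np.hstack([cv2.resize(f['frame'],(440,330)),cv2.resize(c['frame'][60:210,160:310],(330,330))])
cv2.imwrite('pics/c3.png',im[...,::-1])
for f,n in((f,'wrist'),(g,'side'),(c,'scene')):
    W=world(f);hsv=cv2.cvtColor(f['frame'],cv2.COLOR_RGB2HSV);h,s=hsv[...,0],hsv[...,1]
    ye=(h>18)&(h<34)&(s>120)
    q=W[ye&(W[...,2]>215)&(W[...,2]<252)&(W[...,0]>640)&(W[...,0]<690)]
    if len(q)>20: print(n,'hook',len(q),np.percentile(q,[2,50,98],axis=0).round(1).tolist())
    q=W[ye&(W[...,2]>160)&(W[...,2]<252)&(W[...,0]>540)]
    if len(q)>20: print(n,'all',len(q),np.percentile(q,[1,50,99],axis=0).round(1).tolist())
    q=W[(h>100)&(h<125)&(s>120)&(W[...,2]>205)&(W[...,2]<222)&(W[...,1]<-150)&(W[...,0]>580)&(W[...,0]<660)]
    if len(q)>20: print(n,'blueR y',len(q),np.percentile(q,[1,50,99],axis=0).round(1).tolist())
    q=W[(s<90)&(W[...,2]>222)&(W[...,2]<246)&(abs(W[...,1]+264)<40)&(W[...,0]>660)&(W[...,0]<700)]
    if len(q)>20: print(n,'panel',len(q),np.percentile(q,[5,50,95],axis=0).round(1).tolist())
E
```

```text
t 7.17 tcp [ 602.9 -264.8  246.3] xaxis yaw 3.01 zax [-9.e-04  2.e-04 -1.e+00] F [ 0.31 -0.05 -3.02] M [-0.02 -0.02  0.03] w 0.105
t 7.32 tcp [ 603.2 -265.   246.5] xaxis yaw 2.99 zax [-2.e-04  0.e+00 -1.e+00] F [-0.52  0.43 -2.66] M [-0.03 -0.   -0.02] w 0.111
wrist hook 11022 [[641.2, -310.1, 229.6], [649.2, -263.3, 242.5], [656.3, -216.8, 244.7]]
wrist all 39990 [[543.3, -313.4, 175.9], [616.6, -264.7, 217.8], [656.0, -215.0, 246.6]]
wrist blueR y 2945 [[588.0, -193.8, 205.1], [629.3, -191.4, 213.9], [659.5, -188.3, 218.1]]
wrist panel 761 [[679.5, -299.9, 226.7], [681.5, -264.9, 234.7], [683.3, -228.5, 242.5]]
side hook 227 [[640.5, -311.1, 217.6], [646.4, -261.5, 240.6], [656.7, -211.3, 243.9]]
side all 1683 [[541.7, -315.4, 176.7], [591.1, -217.9, 221.5], [654.9, -211.2, 245.5]]
side blueR y 168 [[597.6, -192.2, 205.4], [627.7, -188.5, 211.0], [659.0, -185.1, 217.2]]
side panel 54 [[681.7, -298.4, 222.7], [683.5, -266.0, 234.4], [685.6, -228.2, 244.6]]
scene hook 164 [[640.3, -264.5, 216.3], [643.0, -239.9, 235.1], [653.4, -211.5, 244.9]]
scene all 1730 [[540.7, -315.5, 175.9], [592.0, -256.5, 212.2], [1221.0, -211.2, 244.9]]
scene blueR y 106 [[585.8, -191.9, 205.1], [625.1, -188.3, 211.5], [658.3, -185.6, 217.8]]
scene panel 157 [[679.6, -300.1, 224.4], [682.0, -259.8, 235.4], [684.9, -226.9, 244.8]]
```

View pics/c3.png

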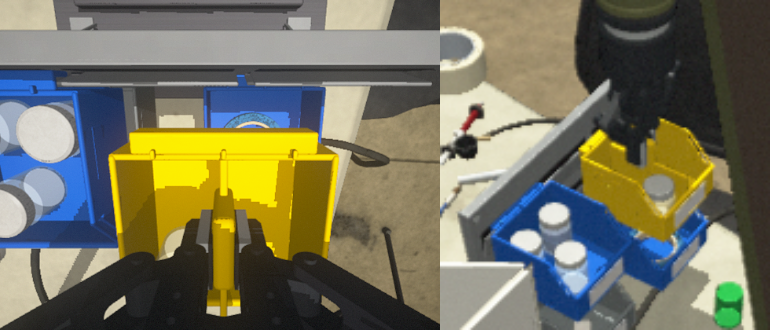

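The wrist view shows the hook edge at (225,140), parallel to the panel, with the right side of the blue bin to its left. The gap is about 23 mm sideways and 26 mm to the panel. I'll creep in to find the panel by touch.

servo_tool(
  series=[1,0.003,0,0,0,0,0,1,0.005,0,0,0,0,0,1,0.006,0,0,0,0,0,1,0.004,0,0,0,0,0,1,0.002,0,0,0,0,0,1,0.001,0,0,0,0,0,1,0,0,0,0,0,0,1,0,0,0,0,0,0],
)

```text
time_s: 7.98
tcp_pos: [624.7, -263.7, 246.1]
ee_rot: [-3.14, -0.083, 0.001]
force: [-1.0, -0.4, -3.2]
grip_width: 0.108
```

servo_tool(
  series=[1,0.0005,0,0,0,0,0,1,0.0005,0,0,0,0,0,1,0.0005,0,0,0,0,0,1,0.0005,0,0,0,0,0,1,0,0,0,0,0,0,1,0,0,0,0,0,0],
)

```text
time_s: 8.48
tcp_pos: [626.8, -263.7, 246.3]
ee_rot: [3.14, 0.083, 0.0]
force: [0.9, -1.0, -2.0]
grip_width: 0.107
```

servo_tool(
  series=[1,0.0005,0,0,0,0,0,1,0.0005,0,0,0,0,0,1,0.0005,0,0,0,0,0,1,0,0,0,0,0,0,1,0,0,0,0,0,0],
)

```text
time_s: 8.9
tcp_pos: [628.3, -263.6, 246.3]
ee_rot: [3.14, 0.083, 0.0]
force: [0.9, 0.2, -3.0]
grip_width: 0.109
```

servo_tool(
  series=[1,0.0005,0,0,0,0,0,1,0.0005,0,0,0,0,0,1,0,0,0,0,0,0,1,0,0,0,0,0,0],
)

```text
time_s: 9.23
tcp_pos: [629.2, -263.5, 246.3]
ee_rot: [-3.14, -0.083, 0.0]
force: [0.7, 0.9, -3.2]
grip_width: 0.109
```

servo_tool(
  series=[1,0.0005,0,0,0,0,0,1,0.0005,0,0,0,0,0,1,0,0,0,0,0,0,1,0,0,0,0,0,0],
)

```text
time_s: 9.57
tcp_pos: [629.3, -263.6, 246.2]
ee_rot: [-3.14, -0.083, 0.003]
force: [-3.9, -0.3, -0.3]
grip_width: 0.11
```

Contact with the panel: −4 N at TCP x ≈ 629.3. I'll ease off to about 0.3 mm clear and lower.

servo_tool(
  series=[1,-0.0006,0,0,0,0,0,1,-0.0006,0,0,0,0,0,1,0,0,0.002,0,0,0,1,0,0,0.003,0,0,0,1,0,0,0.003,0,0,0,1,0,0,0.002,0,0,0,1,0,0,0,0,0,0,1,0,0,0,0,0,0],
)

```text
time_s: 10.23
tcp_pos: [629.3, -263.4, 235.8]
ee_rot: [-3.14, -0.083, 0.0]
force: [-0.4, 0.1, -3.3]
grip_width: 0.108
```

servo_tool(
  series=[1,0,0,0.001,0,0,0,1,0,0,0.001,0,0,0,1,0,0,0.001,0,0,0,1,0,0,0.001,0,0,0,1,0,0,0,0,0,0,1,0,0,0,0,0,0],
)

```text
time_s: 10.73
tcp_pos: [629.2, -263.6, 232.2]
ee_rot: [3.14, 0.083, 0.001]
force: [-1.0, -0.3, -3.1]
grip_width: 0.108
```

servo_tool(
  series=[1,0,0,0.001,0,0,0,1,0,0,0.001,0,0,0,1,0,0,0.001,0,0,0,1,0,0,0,0,0,0,1,0,0,0,0,0,0],
)

```text
time_s: 11.15
tcp_pos: [629.2, -263.6, 229.2]
ee_rot: [-3.14, -0.083, -0.0]
force: [0.1, 1.2, -3.3]
grip_width: 0.112
```

servo_tool(
  series=[1,0,0,0.001,0,0,0,1,0,0,0.001,0,0,0,1,0,0,0.001,0,0,0,1,0,0,0,0,0,0,1,0,0,0,0,0,0],
)

```text
time_s: 11.57
tcp_pos: [629.0, -263.5, 226.1]
ee_rot: [-3.14, -0.083, 0.0]
force: [0.2, 0.6, -2.9]
grip_width: 0.106
```

servo_tool(
  series=[1,0,0,0.001,0,0,0,1,0,0,0.001,0,0,0,1,0,0,0,0,0,0,1,0,0,0,0,0,0],
)

```text
time_s: 11.9
tcp_pos: [629.0, -263.5, 224.1]
ee_rot: [-3.14, -0.083, 0.0]
force: [-0.5, -0.2, -2.7]
grip_width: 0.11
```

servo_tool(
  series=[1,0,0,0.001,0,0,0,1,0,0,0.001,0,0,0,1,0,0,0,0,0,0,1,0,0,0,0,0,0],
)

```text
time_s: 12.23
tcp_pos: [629.0, -263.5, 222.2]
ee_rot: [-3.14, -0.083, 0.0]
force: [-0.1, 0.8, -2.8]
grip_width: 0.106
```

servo_tool(
  series=[1,0,0,0.0005,0,0,0,1,0,0,0.0005,0,0,0,1,0,0,0,0,0,0,1,0,0,0,0,0,0],
)

```text
time_s: 12.57
tcp_pos: [629.0, -263.5, 221.3]
ee_rot: [-3.14, -0.083, 0.0]
force: [-0.8, -0.2, -3.6]
grip_width: 0.112
```

servo_tool(
  series=[1,0,0,0.0005,0,0,0,1,0,0,0.0005,0,0,0,1,0,0,0,0,0,0,1,0,0,0,0,0,0],
)

```text
time_s: 12.9
tcp_pos: [629.1, -263.6, 220.3]
ee_rot: [3.14, 0.083, 0.0]
force: [0.1, 0.2, -4.4]
grip_width: 0.115
```

servo_tool(
  series=[1,0,0,0.0005,0,0,0,1,0,0,0.0005,0,0,0,1,0,0,0,0,0,0,1,0,0,0,0,0,0],
)

```text
time_s: 13.23
tcp_pos: [629.1, -263.6, 220.0]
ee_rot: [3.14, 0.083, 0.001]
force: [-2.6, -0.2, 1.0]
grip_width: 0.106
```

Seated: the vertical force rose by 4 N at TCP z = 220, the height predicted for fully home. I'll unload slightly and slide left along the row.

servo_tool(
  series=[1,0,0,-0.0004,0,0,0,1,0,-0.001,0,0,0,0,1,0,-0.002,0,0,0,0,1,0,-0.002,0,0,0,0,1,0,-0.002,0,0,0,0,1,0,-0.001,0,0,0,0,1,0,0,0,0,0,0,1,0,0,0,0,0,0],
)

```text
time_s: 13.9
tcp_pos: [628.7, -255.6, 220.0]
ee_rot: [3.14, 0.083, 0.001]
force: [-2.1, -2.0, 2.3]
grip_width: 0.108
```

```bash
python3 - <<'E'
from h import *
st();f=cam('wrist');g=cam('side');st()
im=np.hstack([cv2.resize(f['frame'],(440,330)),cv2.resize(g['frame'][150:270,150:270],(330,330),interpolation=2)])
cv2.imwrite('pics/c4.png',im[...,::-1])
E
```

```text
t 13.9 tcp [ 628.7 -255.6  220. ] xaxis yaw 3.03 zax [ 4.e-04 -3.e-04 -1.e+00] F [-2.13 -2.01  2.27] M [-0.4   0.02 -0.05] w 0.108
t 14.0 tcp [ 628.8 -255.6  220. ] xaxis yaw 3.03 zax [ 4.e-04 -1.e-04 -1.e+00] F [-1.43 -2.66  3.3 ] M [-0.33  0.03 -0.07] w 0.105
```

View pics/c4.png

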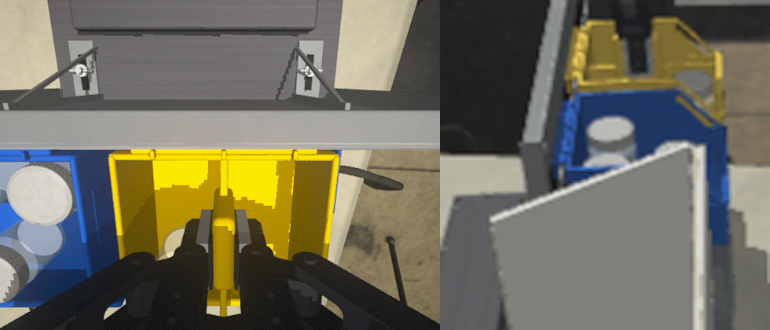

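The views show the hook tucked under the panel's top edge at (225,150), the bin level, and a remaining gap to the blue bin. The sliding friction is about 2 N, so I'll ease the load a little and keep sliding.

servo_tool(
  series=[1,0,0,-0.0004,0,0,0,1,0,-0.0015,0,0,0,0,1,0,-0.002,0,0,0,0,1,0,-0.002,0,0,0,0,1,0,-0.0015,0,0,0,0,1,0,-0.001,0,0,0,0,1,0,0,0,0,0,0,1,0,0,0,0,0,0],
)

```text
time_s: 14.67
tcp_pos: [628.3, -247.0, 220.1]
ee_rot: [-3.14, -0.083, -0.0]
force: [0.0, -1.2, 1.2]
grip_width: 0.107
```

servo_tool(
  series=[1,0,-0.0005,0,0,0,0,1,0,-0.0005,0,0,0,0,1,0,-0.0005,0,0,0,0,1,0,-0.0005,0,0,0,0,1,0,0,0,0,0,0,1,0,0,0,0,0,0],
)

```text
time_s: 15.17
tcp_pos: [628.2, -245.5, 220.1]
ee_rot: [-3.14, -0.083, -0.0]
force: [-0.3, -2.0, 0.8]
grip_width: 0.107
```

servo_tool(
  series=[1,0,-0.0005,0,0,0,0,1,0,-0.0005,0,0,0,0,1,0,-0.0005,0,0,0,0,1,0,0,0,0,0,0,1,0,0,0,0,0,0],
)

```text
time_s: 15.58
tcp_pos: [628.0, -244.0, 220.1]
ee_rot: [-3.14, -0.083, 0.0]
force: [-0.6, -2.1, 0.0]
grip_width: 0.109
```

servo_tool(
  series=[1,0,-0.0005,0,0,0,0,1,0,-0.0005,0,0,0,0,1,0,-0.0005,0,0,0,0,1,0,0,0,0,0,0,1,0,0,0,0,0,0],
)

```text
time_s: 16.0
tcp_pos: [627.9, -242.5, 220.1]
ee_rot: [-3.14, -0.083, 0.0]
force: [0.1, -1.6, 0.1]
grip_width: 0.108
```

servo_tool(
  series=[1,0,-0.0005,0,0,0,0,1,0,-0.0005,0,0,0,0,1,0,0,0,0,0,0,1,0,0,0,0,0,0],
)

```text
time_s: 16.33
tcp_pos: [627.9, -241.9, 220.1]
ee_rot: [3.14, 0.083, 0.0]
force: [-0.1, -2.4, 0.4]
grip_width: 0.108
```

servo_tool(
  series=[1,0,-0.0005,0,0,0,0,1,0,-0.0005,0,0,0,0,1,0,0,0,0,0,0,1,0,0,0,0,0,0],
)

```text
time_s: 16.67
tcp_pos: [627.9, -241.9, 220.1]
ee_rot: [3.138, 0.083, 0.0]
force: [-0.4, -5.6, -0.6]
grip_width: 0.107
```

The side has met the blue bin: motion stopped at y = −241.9 and Fy rose to −5.6 N. I'll relax the push, then open gently.

servo_tool(
  series=[1,0,0.0005,0.0003,0,0,0,1,0,0,0,0,0,0,1,0,0,0,0,0,0],
)

```text
time_s: 16.92
tcp_pos: [628.0, -241.8, 220.1]
ee_rot: [3.139, 0.083, 0.001]
force: [0.7, -4.7, 0.7]
grip_width: 0.112
```

servo_tool(
  series=[0.75,0,0,0,0,0,0,0.65,0,0,0,0,0,0,0.5,0,0,0,0,0,0,0.4,0,0,0,0,0,0,0.3,0,0,0,0,0,0,0.3,0,0,0,0,0,0,0.3,0,0,0,0,0,0,0.3,0,0,0,0,0,0],
  squeeze=20,
)

```text
time_s: 17.58
tcp_pos: [627.8, -240.8, 219.7]
ee_rot: [-3.14, -0.083, 0.0]
force: [-0.7, 0.9, -0.6]
grip_width: 0.352
```

servo_tool(
  series=[0.3,0,0,-0.003,0,0,0,0.3,0,0,-0.005,0,0,0,0.3,0,0,-0.008,0,0,0,0.3,0,0,-0.01,0,0,0,0.3,0,0,-0.01,0,0,0,0.3,0,0,-0.01,0,0,0,0.3,0,0,-0.01,0,0,0,0.3,0,0,-0.01,0,0,0],
)

```text
time_s: 18.25
tcp_pos: [628.0, -241.2, 287.4]
ee_rot: [3.14, 0.083, 0.002]
force: [-0.7, -0.8, 0.7]
grip_width: 0.351
```

servo_tool(
  series=[0.3,-0.005,0,-0.02,0,0,0,0.3,-0.01,0,-0.02,0,0,0,0.3,-0.01,0,-0.02,0,0,0,0.3,-0.01,0,-0.02,0,0,0,0.3,-0.01,0,-0.01,0,0,0,0.3,0,0,0,0,0,0,0.3,0,0,0,0,0,0],
)

```text
time_s: 18.83
tcp_pos: [582.8, -243.6, 376.7]
ee_rot: [3.14, 0.082, 0.003]
force: [0.4, -0.6, -0.2]
grip_width: 0.349
```

```bash
python3 - <<'E'
from h import *
st();f=cam('wrist');g=cam('side');c=cam('scene')
im=np.hstack([cv2.resize(f['frame'],(440,330)),cv2.resize(c['frame'][80:200,160:280],(330,330),interpolation=2)])
cv2.imwrite('pics/c5.png',im[...,::-1])
R=np.array([[.9986,.0523],[-.0523,.9986]])
for f,n in((f,'wrist'),(g,'side'),(c,'scene')):
    W=world(f);hsv=cv2.cvtColor(f['frame'],cv2.COLOR_RGB2HSV);h,s=hsv[...,0],hsv[...,1]
    W=W.copy();W[...,:2]=W[...,:2]@R.T
    for lab,lo,hi in(('yel',18,34),('blue',100,125)):
        q=W[(h>lo)&(h<hi)&(s>120)&(W[...,0]>530)&(W[...,0]<690)&(W[...,2]>130)&(W[...,2]<235)]
        if len(q)<50: continue
        print(n,lab,len(q),np.percentile(q,[.5,99.5],axis=0).round(1).tolist())
        t=q[q[:,2]>195]
        for a,b in((580,600),(600,630),(640,660),(660,685)):
            u=t[(t[:,0]>a)&(t[:,0]<b)]
            if len(u)>8: print('   x',a,b,len(u),'y',np.percentile(u[:,1],[2,98]).round(1),'zmax',np.percentile(u[:,2],98).round(1))
E
```

```text
t 18.83 tcp [ 582.8 -243.6  376.7] xaxis yaw 3.0 zax [ 1.8e-03 -7.0e-04 -1.0e+00] F [ 0.38 -0.59 -0.18] M [ 0.    0.04 -0.03] w 0.349
wrist yel 17524 [[551.4, -323.6, 147.1], [666.0, -225.1, 228.2]]
   x 580 600 510 y [-323.7 -225. ] zmax 227.6
   x 600 630 1261 y [-323.7 -225. ] zmax 228.8
   x 640 660 1858 y [-322.8 -225.9] zmax 219.1
   x 660 685 1062 y [-312.7 -236. ] zmax 218.4
wrist blue 12956 [[550.7, -224.1, 149.4], [666.0, -125.8, 218.9]]
   x 580 600 490 y [-224.2 -125.7] zmax 218.0
   x 600 630 870 y [-224.2 -125.7] zmax 218.0
   x 640 660 1903 y [-223.3 -126.5] zmax 219.6
   x 660 685 1037 y [-213.4 -136.5] zmax 218.5
side yel 1027 [[552.9, -324.8, 173.2], [666.8, -233.4, 227.6]]
   x 580 600 96 y [-324.3 -268.9] zmax 223.4
   x 600 630 285 y [-322.8 -266.4] zmax 227.4
   x 640 660 164 y [-323.8 -237.7] zmax 217.8
   x 660 685 72 y [-313.6 -233. ] zmax 218.1
side blue 1190 [[552.1, -224.4, 149.3], [666.6, -122.6, 218.1]]
   x 580 600 80 y [-224.8 -218.2] zmax 216.0
   x 600 630 141 y [-223.5 -218. ] zmax 216.4
   x 640 660 224 y [-222.8 -122.9] zmax 218.1
   x 660 685 97 y [-211.3 -133.7] zmax 218.1
scene yel 1523 [[550.6, -325.9, 145.6], [666.1, -225.2, 228.1]]
   x 580 600 95 y [-323.1 -234.3] zmax 225.9
   x 600 630 200 y [-322.8 -265.4] zmax 228.7
   x 640 660 253 y [-322.5 -230.5] zmax 218.2
   x 660 685 58 y [-312.8 -234. ] zmax 218.1
scene blue 1675 [[550.1, -223.6, 147.6], [664.8, -121.5, 218.9]]
   x 580 600 102 y [-222.7 -121.8] zmax 218.6
   x 600 630 133 y [-221.7 -122. ] zmax 217.9
   x 640 660 322 y [-222.  -122.5] zmax 218.5
   x 660 685 61 y [-209.1 -135. ] zmax 219.5
```

View pics/c5.png

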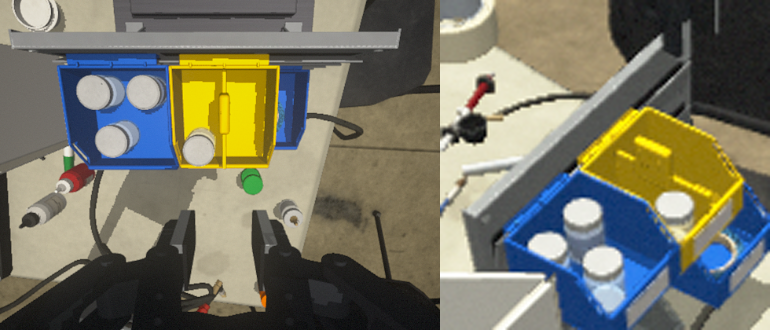

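The final views show the yellow bin hanging side by side with the blue one, both rims at z = 218, and the jar upright at (198,147). The bottles and table jar haven't moved, and the gripper is clear. Handing in.

```bash
python3 -c "
from cell import ctrl
print(ctrl.hand_in())"
```

```text
the job is handed in; nothing more can be done
None
```

The yellow bin now hangs on the top louvre row with its side against the blue bin and its jar still standing. I handed the job in at about 19 s of the 58 s allowed.

- **Hanging:** I lifted the bin level and touched the panel with about 4 N to find its depth. It went onto the row about 23 mm to the right of the blue bin. It seated at TCP z = 220 mm, the height expected for fully home, with about 4 N of contact.
- **Sliding:** I slid it about 22 mm left until it stopped against the blue bin, with the side force reading about 5.6 N (roughly 2 N of that is sliding friction). Then I eased the push slightly and let go.
- **Last checks:** After release both rims read z ≈ 218 mm. The measured side gap was under 1 mm, which is within camera error, and both bins measured about 1.5 mm narrow. The paint bottles and the glass jar on the table look untouched, and the gripper is well clear.
- **Small disagreement:** The tab's sideways position differed by about 3 mm between the wrist camera and the other two. I gripped midway between the readings and the grasp held.

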